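Put the glue away in the push-to-open cabinet

TASK

Put the glue bottle away in the rack on the inside of the cabinet's door: press the door in near its free edge so that the catch pops it ajar, swing it wide open (about square to the cabinet) and stand the bottle upright in the rack. Then swing the door gently shut and press it until the catch holds it closed again. Leave the jar and the tub of stones where they stand.

Things in the scene. Friction and masses are not known exactly. Their poses are not given: they have to be found in the camera images.
- cabinet: Small plywood cabinet fixed to the table: 180 mm deep (its x), 260 mm wide (its y), 235 mm high. Origin: centre of its underside, at table height, z up. The door covers its front, the -x side, which faces the robot roughly. Only the door moves.
- door (a joint): Door angle, rad. 0 = closed, held by the catch; grows as it opens to the robot about the upright hinge on its left edge as the robot sees it (cabinet +y side); 1.57 = square to the cabinet; stop at 1.92. Stays where left (hinge friction 0.12 N m). Closed, it can be pressed in further to a stop at -0.024. Pressed to -0.022 or beyond and let go, it changes over (see press_spot).
- door_hinge (a point): Point on the hinge axis, 200 mm above the table. Axes turn with the door: y along it (door from y = 0 to -256 mm), x normal to it from outer to inner face, z up. Teal panel, no handle: outer face x = -20 mm, inner face x = -4 mm, from 14 to 231 mm above the table. Cabinet front at x = +3 mm when closed. Above 120 mm nothing stands out from the inner face.
- press_spot (a point): Point on the outer face, 31 mm from the free edge, 36 mm below the top edge; axes as at door_hinge. Pressed in here by 5 mm to the stop (8 to 12 N) and let go, the closed door is thrown open to 0.18 to 0.3 rad by a spring ejector. To shut: the door meets the ejector at 0.2; press it past 0 to the stop (10 to 15 N), let go: it returns to 0 and stays. Pressed less, the catch does not change over.
- rack (a point): Centre of the inner floor of the white steel rack on the inside of the door, 61 mm above the table; axes as at door_hinge. Inside it is 153 mm long (y) and 66 mm deep (x; its back, at x = -33 mm, is the door's inner face); lip and ends 55 mm high. Its end next to the hinge is 45 mm from the hinge axis.
- glue_bottle: White glue bottle with a blue band and an orange cap, standing on the tray: body 52 mm diameter up to 95 mm, cap 30 mm diameter from 116 to 150 mm (its top), 0.15 to 0.3 kg. Origin: centre of its underside, z up along its axis. The cap is the place to grip it.
- varnish_jar: Amber jar with black lid, 58 mm diameter, 69 mm high, standing on the same tray. Origin: centre of its underside. Bystander.
- stone_tub: Clear tub of pale stones, 105 x 75 x 45 mm, on the tray. Origin: centre of its underside. Bystander.
- tray: Brown tray fixed to the table, 200 x 300 mm, floor 4 mm, rim 14 mm high. Origin: centre of its underside.
Not all that is in view belongs to the job. There is more than one size of the glue_bottle; the job needs the middle-sized.

How it is judged (in metres and radians):
On the way, in this order (a step that is already met when the one before it is completed fails the run):
1. the catch has popped the door ajar (value of joint door above 0.12 rad), for 0.1 s.
2. the door is swung wide open, about square to the cabinet (value of joint door above 1.3 rad), for 0.1 s.
3. the glue bottle stands in the door rack, let go, the door still open (z of glue_bottle in the frame of rack between -0.006 and 0.006 m and x of glue_bottle in the frame of rack between -0.02 and 0.02 m and y of glue_bottle in the frame of rack between -0.06 and 0.06 m and angle between glue_bottle's own z axis and vertical below 0.15 rad and contact force between the fingers and glue_bottle below 0.1 N and value of joint door above 0.5 rad), for 0.2 s.
At the end, for the whole second after the job is handed in: The door is closed and held by the catch (within 0.012 rad of closed, at rest), and the glue bottle stands upright (within 0.15 rad) and at rest on the floor of the rack inside it (within 20 mm of the rack's middle across it, 60 mm along it); jar and tub have not been moved by more than 20 mm (value of joint door between -0.012 and 0.012 rad and velocity of joint door below 0.05 rad/s and z of glue_bottle in the frame of rack between -0.006 and 0.006 m and x of glue_bottle in the frame of rack between -0.02 and 0.02 m and y of glue_bottle in the frame of rack between -0.06 and 0.06 m and angle between glue_bottle's own z axis and vertical below 0.15 rad and linear speed of glue_bottle below 0.03 m/s); the robot touches nothing.
It fails at once if the door is slammed (it nears the cabinet, below 0.3 rad, shutting faster than 1.8 rad/s) (velocity of joint door below -1.8 rad/s and value of joint door below 0.3 rad).
It fails at once if the glue bottle is tipped by more than 0.6 rad (angle between glue_bottle's own z axis and vertical above 0.6 rad).
It fails at once if the jar is moved more than 20 mm (distance of varnish_jar from where it was at the start of the episode above 0.02 m).
It fails at once if the stone tub is moved more than 20 mm (distance of stone_tub from where it was at the start of the episode above 0.02 m).
It also fails if it takes over 72 s, if anything falls off the work surface, if the arm or the gripper's body presses on something with over 40 N, if the wrist force passes 120 N, or if a joint passes its speed limit or range.

ROBOT

A 6-joint arm with a two-finger parallel gripper is mounted at the origin on the work surface. World frame = base frame: x ahead of the robot, y to its left, z up, the work surface at z = 0. Lengths are in m, angles in degrees, forces in N, time in s.
With the tool pointing down it reaches from about 0.3 to 0.75 m from the base axis. Payload 8.5 kg.
Tool frame: the origin (TCP) lies at the very end of the fingers, on their centre line; the grasp point (between the pads) lies 19 mm behind it; x points along the fingers, y is the direction in which the jaws open and shut, and the axes are right-handed (so a half turn about x gives the same grasp; the last joint's range is limited). The gripper opens to 85 mm and grips with 20 to 120 N. Pads are 22 mm wide; open, the fingers measure 114 mm over their backs; the gripper's body (76 mm by 85 mm) begins 54 mm behind the grasp point. The pads swing forward as they close: fully open they stand 13 mm farther back than shut.
Start: joints at [-80.059, 21.807, 74.336, -0, 83.858, -12.336], TCP at [0.208, -0.509, 0.231] pointing down, gripper open.
Joint ranges: [-178.18, 178.18], [-50.72, 133.34], [12.68, 142.11], [-81.47, 261.47], [9.98, 163.14], [-165.26, 165.26]. Speed limits (degrees/s): [136.94, 136.94, 180, 180, 180, 180].

INTERFACE

Orientations are given as a 3x3 rotation matrix whose columns are the frame's x, y, z axes.
In Python, from rig import sensors, cams, env gives the robot as it stands.
- The arm moves only by the shell command python3 -m crank 'ROWS' [FORCE]. ROWS is a JSON object of lists of equal length, an entry for each row: "hand": the closure in counts, from 0 (fully open) to 255 (shut); "translation": the shift along the tool's x, y, z in m, a list of three; "dr": the turn, a rotation vector about the tool's x, y, z in rad, a list of three. A call has 1 to 5 rows; each row is the pose to reach, as a shift and turn from the pose commanded when the call began, along the tool's axes at that moment; what a row does not reach only later rows make up. A row lasts 1/10 s, in which the tool goes at most 50 mm and 8.59 degrees, less where a joint would pass 70% of its speed; a pose out of reach is approached as far as the arm can. A call with a gripper value outside its range is refused whole. The fingers move at their own pace and stop on an object; FORCE is the grip in N (left out, the last holds). Time passes only in rows, so rows that repeat a pose let the fingers close. It gives the time, the measured TCP pose, the force and the opening at its end, in the units of the state.
- sensors.observe(): the state, without advancing time (a new reading comes with each control period).
- cams.get_image(name): name is "scene" or "top" or "wrist"; returns (picture, depth): 384x512x3 uint8, blue, green, red; 384x512 float32, m along the optical axis (not along the pixel's ray), 0 where there is no reading.
- cams.calibration(name): a dict with "vertical_fov" (degrees; the focal length in pixels is half the picture's height over the tangent of half this angle, whatever the lens; pixels are square), "cx", "cy" (the principal point, pixels), "distortion" ([k1, k2, p1, p2, k3] as OpenCV has them; the pictures are not rectified), "extrinsics" (4x4, takes a point from camera to world coordinates). Camera axes: x right, y down, z forward; pixel columns grow to the right and rows downward; lengths in m; the calibration is good to about 2 mm. A picture is of the moment at which its call begins: read the wrist's pose just before it. calibration takes no time and is no camera call; for the wrist camera it gives the pose at the moment of the call.
- env.close_job(): hands the job in, once; it reports no verdict.
The state is a dict: "time_s": time; "q": joint angles; "qvel": joint speeds; "joint_efforts": joint torques, N m; "position": TCP position; "tool_rot": TCP orientation; "ft_force": force on the tool from outside, world axes, zero at the start; "wrist_torque": the same for the moment, N m; "grip_width": finger opening in m.
Only numpy, scipy, OpenCV 4.12 (cv2) and the standard library are available. Lean on these libraries where they do the work, as an engineer would, in place of code of your own. Each camera call takes 0.05 s, during which the arm holds its last target. There are 200 camera calls.

## Working session

There is one attempt and no reset: what is moved stays moved. The work goes in short steps, Python scripts to look and compute and a shell command to move; the robot and the scene stay as the last step left them, time stands still between calls to the robot, and variables do not carry over. Pictures are saved under pics/ and viewed, about 8 in all and at most 12, crops included, and the job is handed in when it is done.

```bash
mkdir -p pics; ls
cat > h.py <<'E'
import numpy as np,cv2
from rig import sensors,cams,env
def cam(n):
    c=cams.calibration(n);im,d=cams.get_image(n)
    f=192/np.tan(np.radians(c['vertical_fov'])/2)
    K=np.array([[f,0,c['cx']],[0,f,c['cy']],[0,0,1]]);return im,d,K,np.array(c['distortion'],float),np.array(c['extrinsics'])
def cloud(d,K,D,T):
    v,u=np.mgrid[0:384,0:512];p=np.stack([u,v],-1).reshape(-1,1,2).astype(np.float32)
    n=cv2.undistortPoints(p,K,D).reshape(384,512,2)
    P=np.dstack([n*d[...,None],d]);W=P@T[:3,:3].T+T[:3,3];W[d<=0]=np.nan;return W
def st():
    s=sensors.observe();return s
E
python3 - <<'E'
from h import *
print(st())
for n in('scene','top'):
    im,d,K,D,T=cam(n);np.savez('pics/'+n+'0.npz',im=im,W=cloud(d,K,D,T));cv2.imwrite('pics/'+n+'0.png',im);print(n,K,D,T.round(3))
a=cv2.imread('pics/scene0.png');b=cv2.imread('pics/top0.png')
cv2.imwrite('pics/both.png',cv2.resize(np.vstack([a,b]),None,fx=.78,fy=.78))
E
```

```text
pics
{'time_s': 0.0, 'q': array([-8.00584974e+01,  2.18410198e+01,  7.43875037e+01, -5.33881155e-04,
        8.38546143e+01, -1.23350371e+01]), 'qvel': array([ 0.0156768 ,  0.03452663,  0.03642885, -0.06357726, -0.05888678,
       -0.02613049]), 'joint_efforts': array([-2.37143986e-04, -4.48463452e+01, -2.31281233e+01, -1.17721388e-04,
        4.74688306e-03,  5.49489798e-06]), 'position': array([ 0.20844231, -0.50865095,  0.2306953 ]), 'tool_rot': array([[-2.59634440e-04,  3.79078036e-01, -9.25364672e-01],
       [ 1.42763972e-03, -9.25363619e-01, -3.79078005e-01],
       [-9.99998947e-01, -1.41950907e-03, -3.00930595e-04]]), 'ft_force': array([-0.23042551,  0.20127272,  0.6295346 ]), 'wrist_torque': array([-0.01534137, -0.00108616, -0.01611583]), 'grip_width': 0.085075960728173}
scene [[371.79017355   0.         253.40461477]
 [  0.         371.79017355 194.73572567]
 [  0.           0.           1.        ]] [0.0097494 0.        0.        0.        0.       ] [[-0.814  0.482 -0.323  0.837]
 [ 0.58   0.662 -0.474  0.38 ]
 [-0.015 -0.574 -0.819  0.893]
 [ 0.     0.     0.     1.   ]]
top [[359.84142597   0.         257.9357148 ]
 [  0.         359.84142597 197.77787998]
 [  0.           0.           1.        ]] [-0.0663343  0.         0.         0.         0.       ] [[ 0.027 -0.985  0.172  0.404]
 [-1.    -0.024  0.02  -0.057]
 [-0.016 -0.173 -0.985  1.11 ]
 [ 0.     0.     0.     1.   ]]
```

View pics/scene0.png

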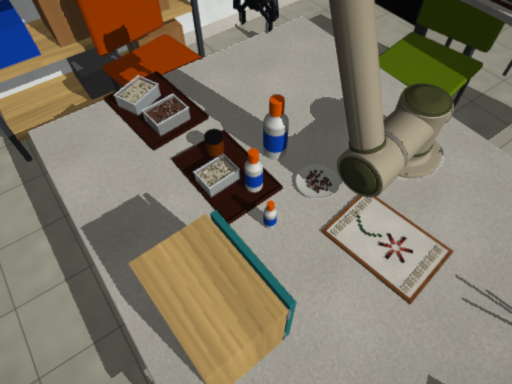

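View pics/top0.png

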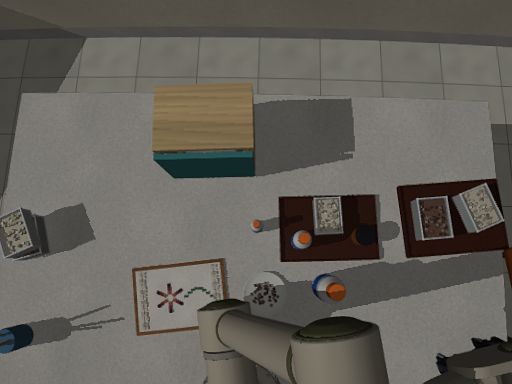

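Three bottles: small one at scene (270,214), one on the tray at (254,170), and a large one on the table at (275,130). The tray one fits (it shares a tray with the jar and tub). I'll check its size by depth and in a crop.

Run:
```python
from h import *
t=np.load('pics/top0.npz');s=np.load('pics/scene0.npz')
def comp(z,name,hsv_lo,hsv_hi):
    m=cv2.inRange(cv2.cvtColor(z['im'],cv2.COLOR_BGR2HSV),np.array(hsv_lo),np.array(hsv_hi))
    n,l,stt,c=cv2.connectedComponentsWithStats(m)
    for i in range(1,n):
        if stt[i,4]>15:
            W=z['W'][l==i];W=W[~np.isnan(W[:,0])]
            if len(W) and W[:,2].max()>.03 and W[:,2].min()<.3: print(name,c[i].round(),stt[i,4],'min',np.percentile(W,3,0).round(3),'max',np.percentile(W,97,0).round(3),'ztop',W[:,2].max().round(3))
for nm,z in(('top',t),('scene',s)):
    comp(z,nm+' orange',(5,180,100),(14,255,255))
    comp(z,nm+' teal',(85,120,40),(100,255,255))
    comp(z,nm+' wood',(10,60,120),(25,170,255))
# cap top of each bottle in merged cloud
P=np.vstack([t['W'].reshape(-1,3),s['W'].reshape(-1,3)]);C=np.vstack([t['im'].reshape(-1,3),s['im'].reshape(-1,3)])
ok=~np.isnan(P[:,0]);P=P[ok];C=C[ok]
# cabinet top
k=(abs(P[:,2]-.235)<.006)&(P[:,0]>.4);r=cv2.minAreaRect(P[k][:,:2].astype(np.float32));print('cabtop',r,k.sum(),np.median(P[k],0));print(cv2.boxPoints(r))
a=cv2.resize(s['im'][130:240,180:320],None,fx=5,fy=5,interpolation=cv2.INTER_CUBIC);cv2.imwrite('pics/crop.png',a)
```

```text
top orange [256. 224.] 32 min [ 0.497 -0.038  0.095] max [ 0.514 -0.026  0.106] ztop 0.107
top orange [304. 238.] 94 min [ 0.455 -0.175  0.151] max [ 0.479 -0.148  0.158] ztop 0.159
top orange [335. 288.] 117 min [ 0.333 -0.251  0.177] max [ 0.352 -0.216  0.216] ztop 0.217
top teal [207. 164.] 2018 min [ 0.653 -0.012  0.045] max [0.67  0.221 0.234] ztop 0.236
top wood [204. 106.] 4324 min [ 0.731 -0.008  0.233] max [0.857 0.235 0.239] ztop 0.241
top wood [195. 141.] 1280 min [ 0.681 -0.009  0.233] max [0.721 0.233 0.239] ztop 0.241
scene orange [120.  18.] 2756 min [ 0.161 -1.457 -0.208] max [ 0.522 -1.395  0.027] ztop 0.056
scene orange [277. 105.] 239 min [ 0.321 -0.248  0.171] max [ 0.352 -0.215  0.215] ztop 0.218
scene orange [253. 155.] 136 min [ 0.456 -0.173  0.125] max [ 0.48  -0.147  0.156] ztop 0.157
scene orange [270. 205.] 57 min [ 0.5   -0.037  0.085] max [ 0.515 -0.021  0.104] ztop 0.104
scene teal [256. 265.] 1199 min [ 0.655 -0.008  0.108] max [0.676 0.234 0.233] ztop 0.234
scene wood [279.  95.] 17 min [ 0.147 -0.443 -0.002] max [ 0.332 -0.225  0.215] ztop 0.215
scene wood [212. 301.] 15346 min [ 0.684 -0.008  0.077] max [0.854 0.245 0.237] ztop 0.239
cabtop ((0.7593264579772949, 0.11186319589614868), (0.20771381258964539, 0.26204773783683777), 2.920789957046509) 21436 [0.76522758 0.12370821 0.23508097]
[[ 0.6489281   0.23742479]
 [ 0.66228086 -0.02428252]
 [ 0.8697248  -0.0136984 ]
 [ 0.85637206  0.2480089 ]]
```

View pics/crop.png

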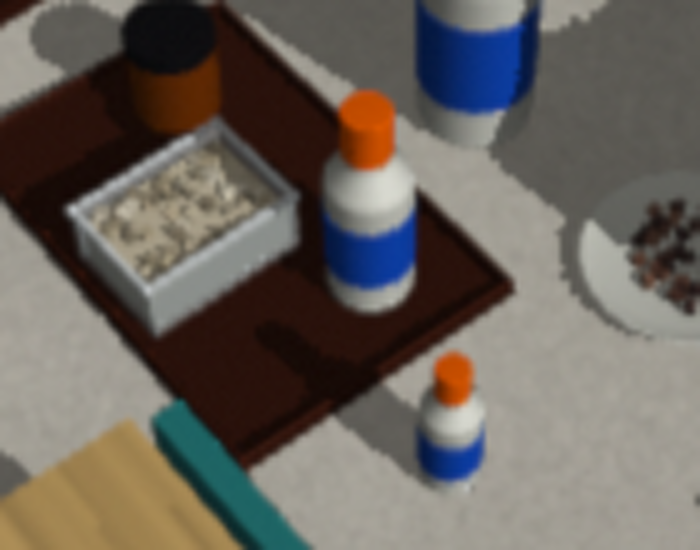

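Crop: the tray bottle is 150 mm tall (cap top measured at 0.154 m, on a 4 mm tray floor). The small one is about 104 mm and the big one 217 mm, so the tray bottle is the right one. Next I'll fit the cabinet pose.

```bash
cat >> h.py <<'E'
def yaw(R): return np.degrees(np.arctan2(R[1,1],R[0,1]))
E
python3 - <<'E'
from h import *
t=np.load('pics/top0.npz');s=np.load('pics/scene0.npz')
for nm,z in(('top',t),('scene',s)):
    W=z['W'];hsv=cv2.cvtColor(z['im'],cv2.COLOR_BGR2HSV)
    g=(W[...,0]>.6)&(W[...,0]<.95)&(abs(W[...,1]-.11)<.2)
    print(nm,'table z',np.nanmedian(W[(abs(W[...,2])<.015)&(W[...,0]>.4)&(W[...,0]<.6)][:,2]).round(4),
      'cab top z',np.nanmedian(W[g&(abs(W[...,2]-.235)<.01)][:,2]).round(4))
    m=cv2.erode(cv2.inRange(hsv,(85,120,30),(100,255,255)),np.ones((3,3)))>0
    F=W[m&g&(W[...,2]<.222)&(W[...,2]>.03)]
    if nm=='top':
        A=np.c_[F[:,1],np.ones(len(F))];c=np.linalg.lstsq(A,F[:,0],rcond=None)[0];print('face x=a*y+b',c,'yaw',-np.degrees(np.arctan(c[0])),len(F),(F[:,0]-A@c).std())
    k=g&(abs(W[...,2]-.235)<.01)
    r=cv2.minAreaRect(W[k][:,:2].astype(np.float32));print('rect',r)
    # wood top edges robustly
    P=W[k][:,:2];th=np.radians(2.9);R=np.array([[np.cos(th),np.sin(th)],[-np.sin(th),np.cos(th)]])
    Q=P@R.T;print('cab-aligned extents x',np.percentile(Q[:,0],[.3,1,99,99.7]).round(4),'y',np.percentile(Q[:,1],[.3,1,99,99.7]).round(4))
    o=cv2.inRange(hsv,(5,180,100),(14,255,255))>0
    k=o&(abs(W[...,0]-.467)<.04)&(abs(W[...,1]+.161)<.04)&(W[...,2]>.147)
    print('cap circ',cv2.minEnclosingCircle(W[k][:,:2].astype(np.float32)),W[k].mean(0),k.sum())
E
```

```text
top table z 0.0016 cab top z 0.2355
face x=a*y+b [-0.04744859  0.66308311] yaw 2.7165665415953835 1480 0.0004723806230216463
rect ((0.7597309947013855, 0.11275306344032288), (0.20747457444667816, 0.26045843958854675), 3.1912894248962402)
cab-aligned extents x [0.6619 0.6627 0.8631 0.8649] y [-0.0553 -0.0536  0.2002  0.2023]
cap circ ((0.4662421643733978, -0.16180923581123352), 0.014397339895367622) [ 0.46632723 -0.16163601  0.15448803] 93
scene table z 0.0005 cab top z 0.2349
rect ((0.7574545741081238, 0.1118469089269638), (0.20365187525749207, 0.2621408998966217), 2.773400068283081)
cab-aligned extents x [0.6616 0.6635 0.862  0.8632] y [-0.0559 -0.0532  0.2026  0.2037]
cap circ ((0.4660656154155731, -0.16183963418006897), 0.015475465916097164) [ 0.46729984 -0.15973303  0.15334551] 80
```

```bash
cat >> h.py <<'E'
TH=np.radians(2.75);HX,HY=.6824,.2037
Rc=np.array([[np.cos(TH),-np.sin(TH)],[np.sin(TH),np.cos(TH)]])
def c2w(x,y): return Rc@[x,y]
def w2c(p): return Rc.T@np.asarray(p)[:2]
def plan(calls,start=None):
    """calls: list of lists of (world x,y,z,psi deg); prints tool-axis rows per call"""
    s=st()
    R=s['tool_rot'];p=np.array(s['position']);ps=yaw(R)
    if start is not None: p=np.array(start[:3],float);ps=start[3]
    for c in calls:
        a=np.radians(ps);M=np.array([[0,0,-1],[np.cos(a),np.sin(a),0],[np.sin(a),-np.cos(a),0]])
        out=[(M@(np.array(w[:3])-p)).round(3).tolist() for w in c]
        dr=[round(-np.radians(w[3]-ps),3) for w in c]
        print('T',out,'dr',dr)
        p=p+M.T@np.array(out[-1]);ps=ps-np.degrees(dr[-1])
def rep():
    s=st();print('t',s['time_s'].__round__(2),'C',w2c(s['position']).round(4),'z',round(s['position'][2],4),'psi',yaw(s['tool_rot']).round(2),'tilt',(s['tool_rot'][:2,0]).round(4),'F(C)',(Rc.T@s['ft_force'][:2]).round(2),s['ft_force'][2].round(2),'w',round(s['grip_width'],4),'q',s['q'].round(0))
E
python3 - <<'E'
from h import *
s=st();p0=s['position'];a0=yaw(s['tool_rot']);a1=92.75
e=np.r_[c2w(.61,-.0213),.30]
N=20;L=[]
for i in range(1,N+1):
    f=i/N;p=p0+f*(e-p0);p[2]=min(.30,p0[2]+.02*i)
    L.append((*p,a0+f*(a1-a0)))
plan([L[i:i+5] for i in range(0,N,5)])
E
python3 -m crank --help | head -20
```

```text
T [[-0.02, -0.016, -0.028], [-0.04, -0.033, -0.057], [-0.06, -0.049, -0.085], [-0.069, -0.065, -0.114], [-0.069, -0.081, -0.142]] dr [np.float64(-0.14), np.float64(-0.28), np.float64(-0.42), np.float64(-0.56), np.float64(-0.7)]
T [[-0.0, 0.005, -0.032], [-0.0, 0.011, -0.065], [-0.0, 0.017, -0.097], [-0.0, 0.023, -0.129], [-0.0, 0.029, -0.161]] dr [np.float64(-0.14), np.float64(-0.28), np.float64(-0.42), np.float64(-0.56), np.float64(-0.7)]
T [[-0.0, 0.025, -0.021], [-0.0, 0.05, -0.042], [-0.0, 0.076, -0.063], [-0.0, 0.101, -0.084], [-0.0, 0.126, -0.105]] dr [np.float64(-0.14), np.float64(-0.28), np.float64(-0.421), np.float64(-0.561), np.float64(-0.701)]
T [[-0.0, 0.033, 0.001], [-0.0, 0.065, 0.001], [-0.0, 0.098, 0.001], [-0.0, 0.131, 0.001], [-0.0, 0.163, 0.002]] dr [np.float64(-0.14), np.float64(-0.28), np.float64(-0.42), np.float64(-0.56), np.float64(-0.7)]invalid input: not JSON, or not a number
```

```bash
python3 -m crank '{"hand":[255,255,255,255,255],"translation":[[-0.02,-0.016,-0.028],[-0.04,-0.033,-0.057],[-0.06,-0.049,-0.085],[-0.069,-0.065,-0.114],[-0.069,-0.081,-0.142]],"dr":[[-0.14,0,0],[-0.28,0,0],[-0.42,0,0],[-0.56,0,0],[-0.7,0,0]]}' 40
python3 -m crank '{"hand":[255,255,255,255,255],"translation":[[0,0.005,-0.032],[0,0.011,-0.065],[0,0.017,-0.097],[0,0.023,-0.129],[0,0.029,-0.161]],"dr":[[-0.14,0,0],[-0.28,0,0],[-0.42,0,0],[-0.56,0,0],[-0.7,0,0]]}'
python3 -m crank '{"hand":[255,255,255,255,255],"translation":[[0,0.025,-0.021],[0,0.05,-0.042],[0,0.076,-0.063],[0,0.101,-0.084],[0,0.126,-0.105]],"dr":[[-0.14,0,0],[-0.28,0,0],[-0.42,0,0],[-0.56,0,0],[-0.7,0,0]]}'
python3 -m crank '{"hand":[255,255,255,255,255],"translation":[[0,0.033,0.001],[0,0.065,0.001],[0,0.098,0.001],[0,0.131,0.001],[0,0.163,0.002]],"dr":[[-0.14,0,0],[-0.28,0,0],[-0.42,0,0],[-0.56,0,0],[-0.7,0,0]]}'
python3 -c "
from h import *
rep()"
```

```text
time_s: 0.6
position: [0.31, -0.3793, 0.3015]
tool_rot: [[0.001, 0.889, -0.459], [-0.002, -0.459, -0.889], [-1.0, 0.002, 0.001]]
ft_force: [1.0, -1.8, -1.4]
grip_width: 0.0125
time_s: 1.1
position: [0.4101, -0.2497, 0.3001]
tool_rot: [[-0.0, 0.975, 0.222], [0.0, 0.222, -0.975], [-1.0, -0.0, -0.001]]
ft_force: [-0.1, 0.1, 0.7]
grip_width: 0.0005
time_s: 1.6
position: [0.5104, -0.1199, 0.3]
tool_rot: [[-0.001, 0.603, 0.798], [0.0, 0.798, -0.603], [-1.0, -0.0, -0.001]]
ft_force: [0.0, -0.3, -0.9]
grip_width: -0.0
time_s: 2.1
position: [0.611, 0.0084, 0.2999]
tool_rot: [[-0.001, -0.053, 0.999], [0.0, 0.999, 0.053], [-1.0, 0.0, -0.001]]
ft_force: [-1.4, 0.3, -0.2]
grip_width: 0.0
t 2.1 C [ 0.6107 -0.0209] z 0.2999 psi 93.05 tilt [-0.0008  0.0002] F(C) [-1.39  0.41] -0.22 w 0.0 q [ -10.   26.   56.    0.   98. -103.]
```

```bash
python3 -m crank '{"hand":[255,255,255,255],"translation":[[0.04,0,0],[0.08,0,0],[0.112,0,0.01],[0.112,0,0.032]],"dr":[[0,0,0],[0,0,0],[0,0,0],[0,0,0]]}'
python3 -m crank '{"hand":[255,255],"translation":[[0,0,0.004],[0,0,0.006]],"dr":[[0,0,0],[0,0,0]]}'
python3 -m crank '{"hand":[255,255],"translation":[[0,0,0.002],[0,0,0.003]],"dr":[[0,0,0],[0,0,0]]}'
python3 -c "
from h import *
rep()"
```

```text
time_s: 2.5
position: [0.6398, 0.0091, 0.1831]
tool_rot: [[-0.011, -0.047, 0.999], [0.002, 0.999, 0.047], [-1.0, 0.002, -0.011]]
ft_force: [0.8, 0.3, 0.8]
grip_width: -0.0001
time_s: 2.7
position: [0.6482, 0.0089, 0.1881]
tool_rot: [[-0.001, -0.047, 0.999], [-0.0, 0.999, 0.047], [-1.0, 0.0, -0.001]]
ft_force: [-3.9, 0.6, -1.5]
grip_width: -0.0
time_s: 2.9
position: [0.6498, 0.009, 0.1884]
tool_rot: [[-0.003, -0.047, 0.999], [-0.0, 0.999, 0.047], [-1.0, -0.0, -0.003]]
ft_force: [-5.9, -1.2, -2.2]
grip_width: 0.0001
t 2.9 C [ 0.6495 -0.0222] z 0.1884 psi 92.7 tilt [-0.0034 -0.0002] F(C) [-5.95 -0.92] -2.18 w 0.0001 q [ -10.   34.   61.   -0.   86. -102.]
```

```bash
python3 -m crank '{"hand":[255,255],"translation":[[0,0,0.002],[0,0,0.003]],"dr":[[0,0,0],[0,0,0]]}'
python3 -m crank '{"hand":[255,255],"translation":[[0,0,0.002],[0,0,0.002]],"dr":[[0,0,0],[0,0,0]]}'
```

```text
time_s: 3.1
position: [0.6523, 0.009, 0.1883]
tool_rot: [[-0.005, -0.047, 0.999], [-0.0, 0.999, 0.047], [-1.0, -0.0, -0.005]]
ft_force: [-10.3, -2.8, -0.4]
grip_width: 0.0002
time_s: 3.3
position: [0.6537, 0.0089, 0.1883]
tool_rot: [[-0.006, -0.047, 0.999], [-0.001, 0.999, 0.047], [-1.0, -0.0, -0.006]]
ft_force: [-10.4, -2.1, -0.5]
grip_width: 0.0
```

```bash
python3 -m crank '{"hand":[255,255],"translation":[[0,0,0.002],[0,0,0.003]],"dr":[[0,0,0],[0,0,0]]}'
python3 -m crank '{"hand":[255,255],"translation":[[0,0,0.001],[0,0,0.001]],"dr":[[0,0,0],[0,0,0]]}'
```

```text
time_s: 3.5
position: [0.6548, 0.009, 0.1882]
tool_rot: [[-0.011, -0.047, 0.999], [-0.001, 0.999, 0.047], [-1.0, -0.0, -0.011]]
ft_force: [-27.2, -4.7, 3.1]
grip_width: -0.0001
time_s: 3.7
position: [0.6549, 0.009, 0.1882]
tool_rot: [[-0.014, -0.047, 0.999], [-0.001, 0.999, 0.047], [-1.0, -0.0, -0.014]]
ft_force: [-28.5, -4.3, 3.9]
grip_width: -0.0003
```

```bash
python3 -m crank '{"hand":[255,255,255,255,255],"translation":[[0,0,-0.05],[0,0,-0.1],[0,0,-0.13],[-0.06,-0.05,-0.13],[-0.06,-0.08,-0.13]],"dr":[[0,0,0],[0,0,0],[0,0,0],[0,0,0],[0,0,0]]}'
python3 - <<'E'
from h import *
im,d,K,D,T=cam('top');W=cloud(d,K,D,T);cv2.imwrite('pics/top1.png',im)
m=cv2.inRange(cv2.cvtColor(im,cv2.COLOR_BGR2HSV),(85,120,30),(100,255,255))>0
P=W[m];P=P[(P[:,2]>.226)&(P[:,2]<.245)&(P[:,0]>.4)];C=P[:,:2]@Rc
r=cv2.minAreaRect(C.astype(np.float32));print(r,cv2.boxPoints(r).round(3));rep()
print(C[C[:,1].argmin()],C[C[:,0].argmin()],len(C))
E
```

```text
time_s: 4.2
position: [0.5328, -0.0733, 0.2503]
tool_rot: [[0.003, -0.05, 0.999], [-0.001, 0.999, 0.05], [-1.0, -0.001, 0.003]]
ft_force: [-0.5, -1.2, 0.4]
grip_width: -0.0003
((0.6483496427536011, 0.09563596546649933), (0.21693311631679535, 0.01539796032011509), 79.34227752685547) [[ 0.621 -0.01 ]
 [ 0.636 -0.012]
 [ 0.676  0.201]
 [ 0.661  0.204]]
t 4.25 C [ 0.5304 -0.1065] z 0.2531 psi 92.56 tilt [ 0.0085 -0.006 ] F(C) [ 0.84 -5.54] 3.12 w -0.0 q [ -21.   20.   74.   -0.   86. -114.]
[ 0.63229455 -0.01148261] [ 0.62214321 -0.008824  ] 463
```

View pics/top1.png

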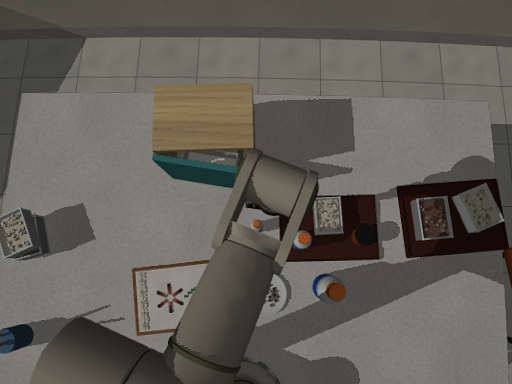

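Top view: the door is ajar (about 0.185 rad, free edge near pixel (243,180)), and the gap behind it is visible. I'll enter that gap with the closed fingers.

```bash
python3 -m crank '{"hand":[255,255,255,255,255],"translation":[[0,-0.01,0.04],[0,-0.01,0.08],[0.01,-0.01,0.12],[0.04,-0.01,0.13],[0.066,-0.01,0.13]],"dr":[[0,0,0],[0,0,0],[0,0,0],[0,0,0],[0,0,0]]}'
python3 -m crank '{"hand":[255,255,255],"translation":[[0,0,0],[0,0,0],[0,0.02,0]],"dr":[[0,0,0],[0,0,0],[0,0,0]]}'
python3 -c "
from h import *
rep()"
```

```text
time_s: 4.75
position: [0.6655, -0.0779, 0.1802]
tool_rot: [[0.001, -0.048, 0.999], [-0.0, 0.999, 0.048], [-1.0, -0.0, 0.001]]
ft_force: [-0.9, -0.1, -1.2]
grip_width: -0.0001
time_s: 5.05
position: [0.664, -0.0597, 0.1837]
tool_rot: [[0.004, -0.044, 0.999], [-0.002, 0.999, 0.044], [-1.0, -0.002, 0.004]]
ft_force: [0.7, 0.5, -0.1]
grip_width: 0.0001
t 5.05 C [ 0.6604 -0.0915] z 0.1837 psi 92.54 tilt [ 0.0039 -0.0015] F(C) [0.72 0.43] -0.06 w 0.0001 q [ -15.   36.   58.   -0.   86. -108.]
```

```bash
python3 -m crank '{"hand":[255,255,255,255],"translation":[[0,0.03,0],[0,0.05,0],[0,0.065,0],[0,0.065,0]],"dr":[[0,0,0],[0,0,0],[0,0,0],[0,0,0]]}'
cat >> h.py <<'E'
def doorpt(phi,x,s): 
    return c2w(HX+x*np.cos(phi)-s*np.sin(phi), HY-x*np.sin(phi)-s*np.cos(phi))
E
python3 - <<'E'
from h import *
rep()
ph=np.linspace(.185,1.53,26)[1:]
L=[(*doorpt(p,.007,.228),.187,92.75-np.degrees(p)) for p in ph]
plan([L[i:i+5] for i in range(0,25,5)])
E
```

```text
time_s: 5.45
position: [0.6604, 0.009, 0.1822]
tool_rot: [[0.001, -0.05, 0.999], [-0.0, 0.999, 0.05], [-1.0, -0.0, 0.001]]
ft_force: [-0.2, -0.6, 0.3]
grip_width: -0.0001
t 5.45 C [ 0.6601 -0.0227] z 0.1822 psi 92.85 tilt [ 0.0013 -0.    ] F(C) [-0.18 -0.64] 0.29 w -0.0001 q [  -9.   35.   60.    0.   85. -102.]
T [[-0.005, 0.003, -0.025], [-0.005, 0.006, -0.037], [-0.005, 0.01, -0.049], [-0.005, 0.014, -0.06], [-0.005, 0.019, -0.071]] dr [np.float64(0.241), np.float64(0.294), np.float64(0.348), np.float64(0.402), np.float64(0.456)]
T [[0.0, -0.001, -0.012], [0.0, -0.0, -0.025], [0.0, 0.001, -0.037], [0.0, 0.003, -0.049], [0.0, 0.006, -0.061]] dr [np.float64(0.054), np.float64(0.107), np.float64(0.161), np.float64(0.215), np.float64(0.269)]
T [[0.0, -0.0, -0.012], [0.0, 0.0, -0.024], [0.0, 0.002, -0.037], [0.0, 0.004, -0.049], [0.0, 0.006, -0.061]] dr [np.float64(0.054), np.float64(0.107), np.float64(0.161), np.float64(0.215), np.float64(0.269)]
T [[0.0, 0.0, -0.012], [0.0, 0.001, -0.024], [0.0, 0.002, -0.037], [0.0, 0.004, -0.049], [0.0, 0.006, -0.061]] dr [np.float64(0.054), np.float64(0.107), np.float64(0.161), np.float64(0.215), np.float64(0.269)]
T [[0.0, 0.0, -0.012], [0.0, 0.001, -0.024], [0.0, 0.002, -0.037], [0.0, 0.004, -0.049], [0.0, 0.007, -0.061]] dr [np.float64(0.054), np.float64(0.107), np.float64(0.161), np.float64(0.215), np.float64(0.269)]
```

```bash
python3 -m crank '{"hand":[255,255,255,255,255],"translation":[[-0.003,0.001,-0.018],[-0.005,0.006,-0.034],[-0.005,0.01,-0.047],[-0.005,0.014,-0.06],[-0.005,0.019,-0.071]],"dr":[[0.1,0,0],[0.2,0,0],[0.3,0,0],[0.4,0,0],[0.456,0,0]]}'
for i in 1; do python3 -m crank '{"hand":[255,255,255,255,255],"translation":[[0,-0.001,-0.012],[0,0,-0.025],[0,0.001,-0.037],[0,0.003,-0.049],[0,0.006,-0.061]],"dr":[[0.054,0,0],[0.107,0,0],[0.161,0,0],[0.215,0,0],[0.269,0,0]]}'; done
python3 -m crank '{"hand":[255,255,255,255,255],"translation":[[0,0,-0.012],[0,0,-0.024],[0,0.002,-0.037],[0,0.004,-0.049],[0,0.006,-0.061]],"dr":[[0.054,0,0],[0.107,0,0],[0.161,0,0],[0.215,0,0],[0.269,0,0]]}'
python3 -m crank '{"hand":[255,255,255,255,255],"translation":[[0,0,-0.012],[0,0.001,-0.024],[0,0.002,-0.037],[0,0.004,-0.049],[0,0.006,-0.061]],"dr":[[0.054,0,0],[0.107,0,0],[0.161,0,0],[0.215,0,0],[0.269,0,0]]}'
python3 -m crank '{"hand":[255,255,255,255,255],"translation":[[0,0,-0.012],[0,0.001,-0.024],[0,0.002,-0.037],[0,0.004,-0.049],[0,0.007,-0.061]],"dr":[[0.054,0,0],[0.107,0,0],[0.161,0,0],[0.215,0,0],[0.269,0,0]]}'
python3 -m crank '{"hand":[255,255],"translation":[[0,0,0],[0,0,0]],"dr":[[0,0,0],[0,0,0]]}'
python3 -c "
from h import *
rep()"
```

```text
time_s: 5.95
position: [0.5884, 0.0216, 0.1867]
tool_rot: [[0.001, 0.402, 0.916], [-0.001, 0.916, -0.402], [-1.0, -0.0, 0.001]]
ft_force: [0.8, -0.5, -0.2]
grip_width: 0.0003
time_s: 6.45
position: [0.535, 0.0514, 0.1866]
tool_rot: [[0.001, 0.63, 0.777], [-0.001, 0.777, -0.63], [-1.0, 0.0, 0.001]]
ft_force: [0.7, -1.0, -0.4]
grip_width: -0.0
time_s: 6.95
position: [0.4915, 0.0946, 0.1866]
tool_rot: [[0.001, 0.813, 0.582], [-0.001, 0.582, -0.813], [-1.0, 0.001, 0.001]]
ft_force: [0.9, -0.7, -0.4]
grip_width: 0.0003
time_s: 7.45
position: [0.4608, 0.1478, 0.1866]
tool_rot: [[0.001, 0.939, 0.345], [-0.0, 0.345, -0.939], [-1.0, 0.001, 0.001]]
ft_force: [0.6, -1.1, -0.6]
grip_width: 0.0003
time_s: 7.95
position: [0.4462, 0.2075, 0.1866]
tool_rot: [[0.001, 0.997, 0.083], [-0.0, 0.083, -0.997], [-1.0, 0.001, 0.001]]
ft_force: [-0.3, -1.5, 0.9]
grip_width: 0.0
time_s: 8.15
position: [0.4462, 0.2073, 0.1864]
tool_rot: [[0.0, 0.996, 0.087], [-0.0, 0.087, -0.996], [-1.0, 0.0, 0.0]]
ft_force: [-0.6, -0.5, -1.1]
grip_width: 0.0001
t 8.15 C [0.4557 0.1856] z 0.1864 psi 5.01 tilt [ 0.0004 -0.0002] F(C) [-0.66 -0.48] -1.13 w 0.0001 q [11. 18. 88. -0. 74.  6.]
```

Run:
```python
from h import *
p=st()['position'];b=np.array([.4665,-.1615])
L=[(p[0],p[1]-.025,.21,5),(p[0],p[1]-.06,.25,5),(p[0]+.003,p[1]-.11,.26,4),(p[0]+.006,p[1]-.16,.26,3),(p[0]+.01,p[1]-.21,.26,3),
(p[0]+.012,p[1]-.26,.26,3),(p[0]+.015,p[1]-.31,.26,3),(*b,.25,3),(*b,.25,3),(*b,.25,3)]
plan([L[:5],L[5:]])
```

```text
T [[-0.024, -0.002, 0.025], [-0.064, -0.005, 0.06], [-0.074, -0.007, 0.11], [-0.074, -0.008, 0.16], [-0.074, -0.008, 0.21]] dr [np.float64(0.0), np.float64(0.0), np.float64(0.018), np.float64(0.035), np.float64(0.035)]
T [[0.0, -0.001, 0.05], [0.0, -0.001, 0.1], [0.01, 0.002, 0.159], [0.01, 0.002, 0.159], [0.01, 0.002, 0.159]] dr [np.float64(0.0), np.float64(0.0), np.float64(0.0), np.float64(0.0), np.float64(0.0)]
```

```bash
python3 -m crank '{"hand":[255,255,255,255,255],"translation":[[-0.024,-0.002,0.025],[-0.064,-0.005,0.06],[-0.074,-0.007,0.11],[-0.074,-0.008,0.16],[-0.074,-0.008,0.21]],"dr":[[0,0,0],[0,0,0],[0.018,0,0],[0.035,0,0],[0.035,0,0]]}'
python3 -m crank '{"hand":[150,50,0,0,0],"translation":[[0,-0.001,0.05],[0,-0.001,0.1],[0,0.002,0.148],[0.01,0.002,0.159],[0.01,0.002,0.159]],"dr":[[0,0,0],[0,0,0],[0,0,0],[0,0,0],[0,0,0]]}'
python3 - <<'E'
from h import *
rep();s=st();M=s['tool_rot']
im,d,K,D,T=cam('top');W=cloud(d,K,D,T);cv2.imwrite('pics/top2.png',im)
m=cv2.inRange(cv2.cvtColor(im,cv2.COLOR_BGR2HSV),(85,120,30),(100,255,255))>0
P=W[m];P=P[(P[:,2]>.224)&(P[:,2]<.245)&(P[:,0]>.4)&(P[:,1]>0)];C=P[:,:2]@Rc
r=cv2.minAreaRect(C.astype(np.float32));print('door',r,cv2.boxPoints(r).round(3).tolist(),len(C))
im,d,K,D,T=cam('wrist');W=cloud(d,K,D,T);cv2.imwrite('pics/wr.png',im)
o=cv2.inRange(cv2.cvtColor(im,cv2.COLOR_BGR2HSV),(5,180,80),(14,255,255))>0
k=o&(abs(W[...,0]-.467)<.05)&(abs(W[...,1]+.161)<.05)&(W[...,2]>.147)
print(k.sum()); 
if k.sum()>20: print(cv2.minEnclosingCircle(W[k][:,:2].astype(np.float32)),W[k].mean(0))
E
```

```text
time_s: 8.65
position: [0.4554, -0.0012, 0.2611]
tool_rot: [[0.002, 0.999, 0.051], [-0.001, 0.051, -0.999], [-1.0, 0.002, 0.001]]
ft_force: [1.0, 0.2, -0.1]
grip_width: 0.0001
time_s: 9.15
position: [0.465, -0.159, 0.2489]
tool_rot: [[-0.002, 0.999, 0.048], [0.001, 0.048, -0.999], [-1.0, -0.002, -0.002]]
ft_force: [0.1, 1.8, -0.7]
grip_width: 0.0722
t 9.15 C [ 0.4568 -0.1811] z 0.2489 psi 2.77 tilt [-0.0024  0.0014] F(C) [0.17 1.8 ] -0.69 w 0.0722 q [-33.  15.  81.  -0.  84. -35.]
door ((0.552983820438385, 0.21088719367980957), (0.25262904167175293, 0.01524767279624939), 0.9604504108428955) [[0.4269999861717224, 0.2160000056028366], [0.4269999861717224, 0.20100000500679016], [0.6790000200271606, 0.20499999821186066], [0.6790000200271606, 0.22100000083446503]] 592
903
((0.467438280582428, -0.16174575686454773), 0.01485508494079113) [ 0.46729753 -0.16071562  0.15442093]
```

View pics/top2.png

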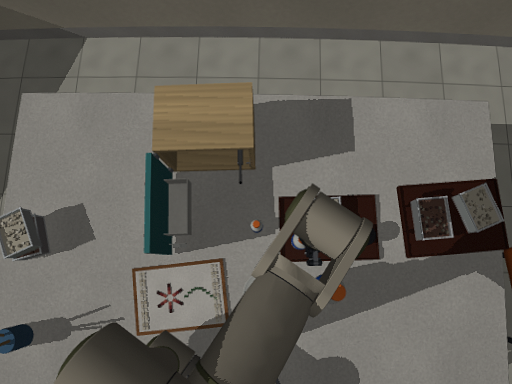

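Door is at about 1.55 rad, with the rack visible at pixels (165–188, 180–235). The wrist camera confirms the cap at (0.467,-0.1615), z 0.154. Grasping now.

```bash
python3 -m crank '{"hand":[0,0,0,0,0],"translation":[[0.03,0.002,0.002],[0.07,0.002,0.002],[0.105,0.002,0.002],[0.127,0.002,0.002],[0.127,0.002,0.002]],"dr":[[0,0,0],[0,0,0],[0,0,0],[0,0,0],[0,0,0]]}'
python3 -m crank '{"hand":[255,255,255,255,255],"translation":[[0,0,0],[0,0,0],[0,0,0],[0,0,0],[0,0,0]],"dr":[[0,0,0],[0,0,0],[0,0,0],[0,0,0],[0,0,0]]}' 40
python3 -m crank '{"hand":[255,255,255,255],"translation":[[0,0,0],[0,0,0],[-0.01,0,0],[-0.02,0,0]],"dr":[[0,0,0],[0,0,0],[0,0,0],[0,0,0]]}' 40
python3 - <<'E'
from h import *
rep()
# rack from top1 view: redo from fresh top image
im,d,K,D,T=cam('top');W=cloud(d,K,D,T)
C=W[...,:2]@Rc
k=(C[...,0]>.45)&(C[...,0]<.68)&(C[...,1]>.10)&(C[...,1]<.20)
for lo,hi in((.105,.13),(.05,.08)):
    m=k&(W[...,2]>lo)&(W[...,2]<hi);print(lo,m.sum(),np.percentile(C[m],[1,50,99],axis=0).round(4).tolist(),np.median(W[m][:,2]))
E
```

```text
time_s: 9.75
position: [0.4668, -0.157, 0.1215]
tool_rot: [[-0.004, 0.999, 0.053], [0.003, 0.053, -0.999], [-1.0, -0.004, -0.003]]
ft_force: [-1.1, -0.6, 0.9]
grip_width: 0.0853
time_s: 10.25
position: [0.468, -0.1594, 0.1243]
tool_rot: [[0.001, 0.999, 0.051], [-0.001, 0.051, -0.999], [-1.0, 0.001, 0.001]]
ft_force: [-1.6, -1.2, 7.2]
grip_width: 0.0288
time_s: 10.65
position: [0.4678, -0.1591, 0.1439]
tool_rot: [[-0.0, 0.999, 0.051], [0.0, 0.051, -0.999], [-1.0, -0.0, -0.0]]
ft_force: [0.2, -0.5, -1.2]
grip_width: 0.0287
t 10.65 C [ 0.4596 -0.1814] z 0.1439 psi 2.92 tilt [-0.0003  0.0003] F(C) [ 0.13 -0.47] -1.23 w 0.0287 q [-33.  21.  91.   0.  68. -35.]
0.105 151 [[0.4797, 0.1343], [0.5597, 0.1364], [0.6377, 0.1967]] 0.11511245311264362
0.05 1000 [[0.4538, 0.1346], [0.5596, 0.172], [0.6362, 0.1993]] 0.06193246973052757
```

Run:
```python
from h import *
s=np.r_[c2w(.4596,-.1814),.1439];e=np.r_[c2w(.560,.175),.275]
L=[]
up=[.175,.205,.235,.26,.275]
for i in range(5): L.append((s[0],s[1],up[i],3))
for i in range(1,11): 
    f=i/10; f=3*f**2-2*f**3
    L.append((*(s[:2]+f*(e[:2]-s[:2])),.275,3+.5*f))
plan([L[:5],L[5:10],L[10:]])
```

```text
T [[-0.029, -0.001, -0.0], [-0.059, -0.001, -0.0], [-0.089, -0.001, -0.0], [-0.114, -0.001, -0.0], [-0.129, -0.001, -0.0]] dr [np.float64(-0.001), np.float64(-0.001), np.float64(-0.001), np.float64(-0.001), np.float64(-0.001)]
T [[-0.0, 0.003, -0.01], [-0.0, 0.011, -0.037], [-0.0, 0.022, -0.077], [-0.0, 0.036, -0.126], [-0.0, 0.051, -0.178]] dr [np.float64(-0.001), np.float64(-0.001), np.float64(-0.002), np.float64(-0.003), np.float64(-0.005)]
T [[-0.0, 0.016, -0.053], [-0.0, 0.03, -0.101], [-0.0, 0.041, -0.141], [-0.0, 0.049, -0.168], [-0.0, 0.052, -0.178]] dr [np.float64(-0.001), np.float64(-0.002), np.float64(-0.003), np.float64(-0.004), np.float64(-0.004)]
```

```bash
python3 -m crank '{"hand":[255,255,255,255,255],"translation":[[-0.029,0,0],[-0.059,0,0],[-0.089,0,0],[-0.114,0,0],[-0.129,0,0]],"dr":[[0,0,0],[0,0,0],[0,0,0],[0,0,0],[0,0,0]]}'
python3 -m crank '{"hand":[255,255,255,255,255],"translation":[[0,0.003,-0.01],[0,0.011,-0.037],[0,0.022,-0.077],[0,0.036,-0.124],[0,0.05,-0.17]],"dr":[[0,0,0],[0,0,0],[0,0,0],[0,0,0],[0,0,0]]}'
python3 -m crank '{"hand":[255,255,255,255,255],"translation":[[0,0.014,-0.048],[0,0.028,-0.096],[0,0.041,-0.139],[0,0.051,-0.17],[0,0.053,-0.186]],"dr":[[0,0,0],[0,0,0],[0,0,0],[0,0,0],[0,0,0]]}'
python3 -m crank '{"hand":[255,255],"translation":[[0,0,0],[0,0,0]],"dr":[[0,0,0],[0,0,0]]}'
python3 - <<'E'
from h import *
rep()
im,d,K,D,T=cam('scene');cv2.imwrite('pics/sc3.png',cv2.resize(im[90:330,130:400],None,fx=2.5,fy=2.5))
E
```

```text
time_s: 11.2
position: [0.4681, -0.1592, 0.2747]
tool_rot: [[0.003, 0.999, 0.051], [-0.002, 0.051, -0.999], [-1.0, 0.003, 0.002]]
ft_force: [1.1, 0.0, -2.6]
grip_width: 0.0289
time_s: 11.7
position: [0.5088, 0.0156, 0.2713]
tool_rot: [[-0.001, 0.999, 0.05], [0.001, 0.05, -0.999], [-1.0, -0.001, -0.001]]
ft_force: [0.5, -0.3, -2.6]
grip_width: 0.0291
time_s: 12.2
position: [0.5521, 0.2049, 0.2706]
tool_rot: [[-0.002, 0.999, 0.054], [0.0, 0.054, -0.999], [-1.0, -0.002, -0.0]]
ft_force: [-0.6, -0.4, -2.7]
grip_width: 0.0286
time_s: 12.4
position: [0.5521, 0.2013, 0.2716]
tool_rot: [[-0.001, 0.999, 0.051], [-0.001, 0.051, -0.999], [-1.0, -0.001, 0.001]]
ft_force: [-0.0, -0.2, -2.9]
grip_width: 0.0288
t 12.4 C [0.5612 0.1746] z 0.2716 psi 2.93 tilt [-0.0013 -0.0006] F(C) [-0.04 -0.23] -2.91 w 0.0288 q [ 9. 24. 64. -0. 92.  6.]
```

View pics/sc3.png

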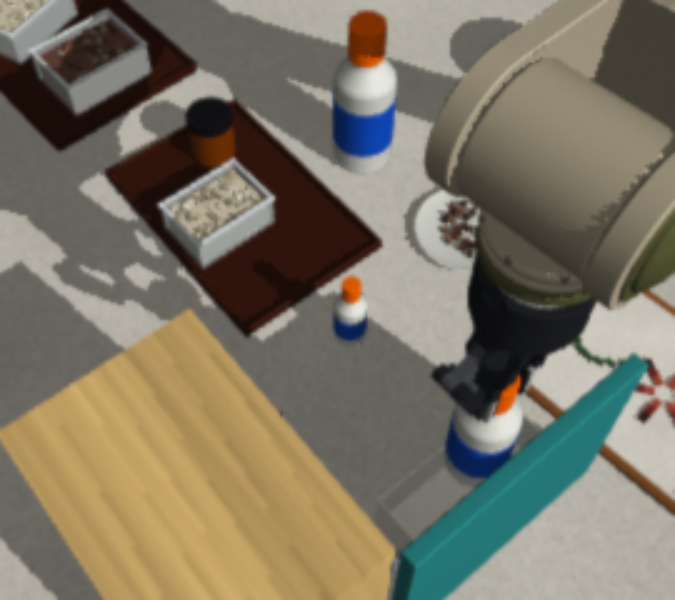

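The bottle hangs upright above the rack, with the jar and tub in place. Lowering.

```bash
python3 -m crank '{"hand":[255,255,255,255,255],"translation":[[0.02,0,0],[0.045,0,0],[0.07,0,0],[0.082,0,0],[0.085,0,0]],"dr":[[0,0,0],[0,0,0],[0,0,0],[0,0,0],[0,0,0]]}'
python3 -m crank '{"hand":[255,255,255],"translation":[[0.001,0,0],[0.002,0,0],[0.002,0,0]],"dr":[[0,0,0],[0,0,0],[0,0,0]]}'
python3 -c "
from h import *
rep()"
```

```text
time_s: 12.95
position: [0.5522, 0.2007, 0.1863]
tool_rot: [[-0.002, 0.999, 0.05], [-0.0, 0.05, -0.999], [-1.0, -0.002, 0.0]]
ft_force: [1.4, 0.6, -2.3]
grip_width: 0.0285
time_s: 13.25
position: [0.5529, 0.2016, 0.1861]
tool_rot: [[0.002, 0.999, 0.051], [0.0, 0.051, -0.999], [-1.0, 0.002, -0.0]]
ft_force: [0.1, 0.2, -1.7]
grip_width: 0.0291
t 13.25 C [0.562  0.1748] z 0.1861 psi 2.92 tilt [0.0016 0.0002] F(C) [0.12 0.15] -1.74 w 0.0291 q [ 9. 28. 72. -0. 80.  6.]
```

```bash
python3 -m crank '{"hand":[255,255,255],"translation":[[0.001,0,0],[0.002,0,0],[0.003,0,0]],"dr":[[0,0,0],[0,0,0],[0,0,0]]}'
python3 -m crank '{"hand":[255,255],"translation":[[0.001,0,0],[0.002,0,0]],"dr":[[0,0,0],[0,0,0]]}'
```

```text
time_s: 13.55
position: [0.5526, 0.2017, 0.1823]
tool_rot: [[0.0, 0.999, 0.051], [0.0, 0.051, -0.999], [-1.0, 0.0, -0.0]]
ft_force: [-0.8, 0.2, -3.8]
grip_width: 0.0291
time_s: 13.75
position: [0.5528, 0.2017, 0.1812]
tool_rot: [[0.001, 0.999, 0.051], [0.0, 0.051, -0.999], [-1.0, 0.001, -0.0]]
ft_force: [-3.0, -0.5, 10.5]
grip_width: 0.029
```

```bash
python3 -m crank '{"hand":[255,200,120,60,60],"translation":[[-0.001,0,0],[-0.001,0,0],[-0.001,0,0],[-0.001,0,0],[-0.001,0,0]],"dr":[[0,0,0],[0,0,0],[0,0,0],[0,0,0],[0,0,0]]}'
python3 -m crank '{"hand":[60,60,60,60,60],"translation":[[0,0,0],[-0.02,0,0],[-0.05,0,0],[-0.09,0,0],[-0.12,0,0]],"dr":[[0,0,0],[0,0,0],[0,0,0],[0,0,0],[0,0,0]]}'
python3 -m crank '{"hand":[255,255,255],"translation":[[0,-0.05,0.02],[0,-0.1,0.02],[0,-0.15,0.02]],"dr":[[0,0,0],[0,0,0],[0,0,0]]}'
python3 - <<'E'
from h import *
rep()
for n in('scene','top'):
    im,d,K,D,T=cam(n);W=cloud(d,K,D,T);cv2.imwrite(f'pics/{n}4.png',im)
    hsv=cv2.cvtColor(im,cv2.COLOR_BGR2HSV)
    m=cv2.inRange(hsv,(85,120,30),(100,255,255))>0
    P=W[m];P=P[(P[:,2]>.224)&(P[:,2]<.245)&(P[:,0]>.4)&(P[:,1]>0)]
    r=cv2.minAreaRect((P[:,:2]@Rc).astype(np.float32));print(n,'door',cv2.boxPoints(r).round(3).tolist())
    o=cv2.inRange(hsv,(5,180,60),(14,255,255))>0
    C=W[...,:2]@Rc;k=o&(abs(C[...,0]-.56)<.06)&(abs(C[...,1]-.175)<.06)&(W[...,2]>.1)
    z=W[k][:,2];kk=k&(W[...,2]>z.max()-.008);print('cap',k.sum(),z.max(),cv2.minEnclosingCircle(C[kk].astype(np.float32)))
E
```

```text
time_s: 14.25
position: [0.5527, 0.2016, 0.1813]
tool_rot: [[0.0, 0.999, 0.051], [0.0, 0.051, -0.999], [-1.0, 0.0, -0.0]]
ft_force: [0.0, 0.1, -0.4]
grip_width: 0.065
time_s: 14.75
position: [0.5527, 0.2016, 0.3037]
tool_rot: [[0.002, 0.999, 0.051], [0.0, 0.051, -0.999], [-1.0, 0.002, -0.0]]
ft_force: [0.4, -0.3, -0.3]
grip_width: 0.0656
time_s: 15.05
position: [0.4057, 0.1737, 0.301]
tool_rot: [[0.0, 0.999, 0.05], [0.0, 0.05, -0.999], [-1.0, 0.0, -0.0]]
ft_force: [0.2, 0.4, 1.8]
grip_width: 0.0218
t 15.05 C [0.4136 0.154 ] z 0.301 psi 2.87 tilt [0.0001 0.    ] F(C) [0.2  0.43] 1.76 w 0.0218 q [ 8.  8. 82. -0. 90.  5.]
scene door [[0.4259999990463257, 0.21899999678134918], [0.4269999861717224, 0.20399999618530273], [0.6800000071525574, 0.20800000429153442], [0.6800000071525574, 0.22300000488758087]]
cap 236 0.21358921093460392 ((0.5604087114334106, 0.1727752983570099), 0.015113490633666515)
top door [[0.49300000071525574, 0.21699999272823334], [0.49300000071525574, 0.2029999941587448], [0.6790000200271606, 0.20600000023841858], [0.6790000200271606, 0.2199999988079071]]
cap 115 0.21492880362182554 ((0.5609790682792664, 0.17048576474189758), 0.014515400864183903)
```

Bottle is at the rack's centre, cap top at 0.212 m as expected (61 + 150 mm), and the door is still at 1.55. Next I'll get behind the door's outer face.

Run:
```python
from h import *
s=st()['position']
w=lambda x,y,z,p:(*c2w(x,y),z,p)
L=[w(.42,.20,.30,2.9),w(.435,.235,.30,3.3),w(.45,.250,.27,3.7),w(.4537,.250,.23,3.7),w(.4537,.250,.187,3.7)]
ph=np.r_[1.554,1.554,1.53,1.50,1.465,np.linspace(1.465,.265,31)[1:]]
xs=np.r_[-.040,-.034,np.full(33,-.032)]
L+=[(*doorpt(p,x,.228),.187,92.75-np.degrees(p)) for p,x in zip(ph,xs)]
plan([L[i:i+5] for i in range(0,40,5)])
```

```text
T [[0.002, 0.01, -0.045], [0.002, 0.025, -0.08], [0.032, 0.04, -0.095], [0.072, 0.044, -0.095], [0.115, 0.044, -0.095]] dr [np.float64(0.002), np.float64(-0.005), np.float64(-0.012), np.float64(-0.012), np.float64(-0.012)]
T [[-0.0, -0.0, 0.01], [-0.0, -0.0, 0.016], [-0.0, -0.001, 0.023], [-0.0, -0.001, 0.03], [-0.0, -0.002, 0.038]] dr [np.float64(-0.001), np.float64(-0.001), np.float64(-0.025), np.float64(-0.055), np.float64(-0.09)]
T [[-0.0, -0.001, 0.009], [-0.0, -0.002, 0.019], [-0.0, -0.002, 0.028], [-0.0, -0.002, 0.037], [-0.0, -0.002, 0.046]] dr [np.float64(-0.04), np.float64(-0.08), np.float64(-0.12), np.float64(-0.16), np.float64(-0.2)]
T [[-0.0, -0.001, 0.009], [-0.0, -0.002, 0.019], [-0.0, -0.002, 0.028], [-0.0, -0.002, 0.037], [-0.0, -0.002, 0.046]] dr [np.float64(-0.04), np.float64(-0.08), np.float64(-0.12), np.float64(-0.16), np.float64(-0.2)]
T [[-0.0, -0.001, 0.009], [-0.0, -0.002, 0.019], [-0.0, -0.002, 0.028], [-0.0, -0.002, 0.037], [-0.0, -0.002, 0.046]] dr [np.float64(-0.04), np.float64(-0.08), np.float64(-0.12), np.float64(-0.16), np.float64(-0.2)]
T [[-0.0, -0.001, 0.009], [-0.0, -0.001, 0.019], [-0.0, -0.002, 0.028], [-0.0, -0.002, 0.037], [-0.0, -0.001, 0.046]] dr [np.float64(-0.04), np.float64(-0.08), np.float64(-0.12), np.float64(-0.16), np.float64(-0.2)]
T [[-0.0, -0.002, 0.009], [-0.0, -0.002, 0.018], [-0.0, -0.003, 0.028], [-0.0, -0.003, 0.037], [-0.0, -0.002, 0.046]] dr [np.float64(-0.04), np.float64(-0.08), np.float64(-0.12), np.float64(-0.16), np.float64(-0.2)]
T [[-0.0, -0.001, 0.009], [-0.0, -0.002, 0.018], [-0.0, -0.003, 0.028], [-0.0, -0.003, 0.037], [-0.0, -0.002, 0.046]] dr [np.float64(-0.04), np.float64(-0.08), np.float64(-0.12), np.float64(-0.16), np.float64(-0.2)]
```

```bash
python3 -m crank '{"hand":[255,255,255,255,255],"translation":[[0.002,0.01,-0.045],[0.002,0.025,-0.08],[0.032,0.04,-0.095],[0.072,0.044,-0.095],[0.115,0.044,-0.095]],"dr":[[0,0,0],[-0.005,0,0],[-0.012,0,0],[-0.012,0,0],[-0.012,0,0]]}'
python3 -m crank '{"hand":[255,255,255,255,255],"translation":[[0,0,0.01],[0,0,0.016],[0,-0.001,0.023],[0,-0.001,0.03],[0,-0.002,0.038]],"dr":[[0,0,0],[0,0,0],[-0.025,0,0],[-0.055,0,0],[-0.09,0,0]]}'
python3 -m crank '{"hand":[255,255,255,255,255],"translation":[[0,-0.001,0.009],[0,-0.002,0.019],[0,-0.002,0.028],[0,-0.002,0.037],[0,-0.002,0.046]],"dr":[[-0.04,0,0],[-0.08,0,0],[-0.12,0,0],[-0.16,0,0],[-0.2,0,0]]}'
python3 - <<'E'
from h import *
rep()
im,d,K,D,T=cam('scene');W=cloud(d,K,D,T);cv2.imwrite('pics/sc5.png',cv2.resize(im[90:350,130:400],None,fx=2.2,fy=2.2))
m=cv2.inRange(cv2.cvtColor(im,cv2.COLOR_BGR2HSV),(85,120,30),(100,255,255))>0
P=W[m];P=P[(P[:,2]>.224)&(P[:,2]<.245)&(P[:,0]>.4)];r=cv2.minAreaRect((P[:,:2]@Rc).astype(np.float32));print(r,cv2.boxPoints(r).round(3).tolist())
E
```

```text
time_s: 15.65
position: [0.4475, 0.272, 0.185]
tool_rot: [[0.002, 0.998, 0.064], [0.001, 0.064, -0.998], [-1.0, 0.002, -0.0]]
ft_force: [1.6, 0.4, -0.2]
grip_width: -0.0
time_s: 16.15
position: [0.4483, 0.2328, 0.1893]
tool_rot: [[0.005, 0.988, 0.153], [0.001, 0.153, -0.988], [-1.0, 0.006, -0.001]]
ft_force: [-0.6, 0.0, 0.8]
grip_width: -0.0
time_s: 16.65
position: [0.4534, 0.1868, 0.1895]
tool_rot: [[0.006, 0.938, 0.347], [0.001, 0.347, -0.938], [-1.0, 0.006, 0.001]]
ft_force: [0.7, 0.4, 0.8]
grip_width: -0.0001
t 16.65 C [0.4619 0.1648] z 0.1895 psi 20.28 tilt [0.0059 0.001 ] F(C) [0.67 0.38] 0.8 w -0.0001 q [  9.  18.  88.   0.  74. -12.]
((0.5650345087051392, 0.17755329608917236), (0.2353222817182541, 0.015470345504581928), 18.249420166015625) [[0.45100000500679016, 0.14800000190734863], [0.4560000002384186, 0.13300000131130219], [0.6790000200271606, 0.2070000022649765], [0.6740000247955322, 0.22200000286102295]]
```

View pics/sc5.png

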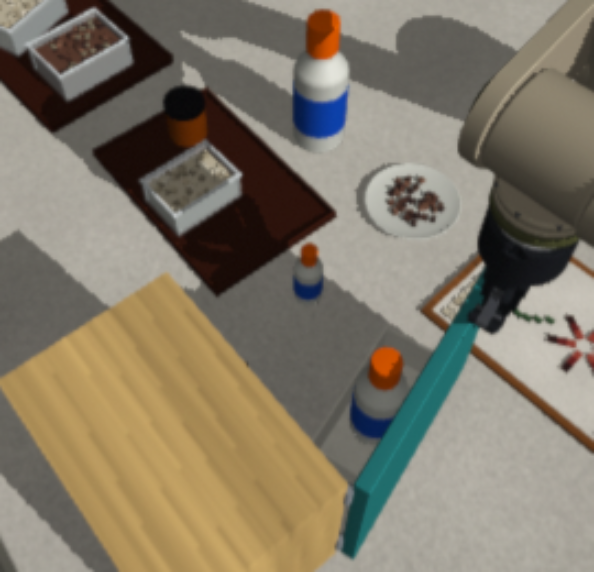

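Fingers are on the outer face, the door is at about 1.25 rad and closing, and the bottle stands in the rack. Continuing the arc to about 0.27.

```bash
python3 -m crank '{"hand":[255,255,255,255,255],"translation":[[0,-0.001,0.009],[0,-0.002,0.019],[0,-0.002,0.028],[0,-0.002,0.037],[0,-0.002,0.046]],"dr":[[-0.04,0,0],[-0.08,0,0],[-0.12,0,0],[-0.16,0,0],[-0.2,0,0]]}'
python3 -m crank '{"hand":[255,255,255,255,255],"translation":[[0,-0.001,0.009],[0,-0.002,0.019],[0,-0.002,0.028],[0,-0.002,0.037],[0,-0.002,0.046]],"dr":[[-0.04,0,0],[-0.08,0,0],[-0.12,0,0],[-0.16,0,0],[-0.2,0,0]]}'
python3 -m crank '{"hand":[255,255,255,255,255],"translation":[[0,-0.001,0.009],[0,-0.002,0.019],[0,-0.002,0.028],[0,-0.002,0.037],[0,-0.002,0.046]],"dr":[[-0.04,0,0],[-0.08,0,0],[-0.12,0,0],[-0.16,0,0],[-0.2,0,0]]}'
python3 -m crank '{"hand":[255,255,255,255,255],"translation":[[0,-0.002,0.009],[0,-0.002,0.018],[0,-0.003,0.028],[0,-0.003,0.037],[0,-0.002,0.046]],"dr":[[-0.04,0,0],[-0.08,0,0],[-0.12,0,0],[-0.16,0,0],[-0.2,0,0]]}'
python3 -m crank '{"hand":[255,255,255,255,255],"translation":[[0,-0.001,0.008],[0,-0.002,0.016],[0,-0.002,0.023],[0,-0.003,0.03],[0,-0.003,0.036]],"dr":[[-0.035,0,0],[-0.07,0,0],[-0.1,0,0],[-0.13,0,0],[-0.155,0,0]]}'
python3 - <<'E'
from h import *
rep()
ph=np.r_[np.linspace(.31,.02,21)[1:]]
L=[(*doorpt(p,-.031,.226),.188,92.75-np.degrees(p)) for p in ph]
plan([L[i:i+5] for i in range(0,20,5)])
E
```

```text
time_s: 17.2
position: [0.4673, 0.1431, 0.1889]
tool_rot: [[0.005, 0.851, 0.526], [0.0, 0.526, -0.851], [-1.0, 0.005, 0.002]]
ft_force: [0.0, 1.8, 1.5]
grip_width: -0.0002
time_s: 17.7
position: [0.4895, 0.1029, 0.1887]
tool_rot: [[0.004, 0.729, 0.684], [0.0, 0.684, -0.729], [-1.0, 0.003, 0.003]]
ft_force: [-1.0, 1.2, -0.3]
grip_width: 0.0
time_s: 18.2
position: [0.5195, 0.0679, 0.1888]
tool_rot: [[0.004, 0.579, 0.815], [-0.0, 0.815, -0.579], [-1.0, 0.002, 0.003]]
ft_force: [-0.9, 0.6, 0.1]
grip_width: -0.0
time_s: 18.7
position: [0.5557, 0.0395, 0.1888]
tool_rot: [[0.004, 0.406, 0.914], [-0.001, 0.914, -0.406], [-1.0, 0.001, 0.004]]
ft_force: [-0.3, 0.1, -0.6]
grip_width: -0.0003
time_s: 19.2
position: [0.5874, 0.0222, 0.1886]
tool_rot: [[0.003, 0.26, 0.966], [-0.001, 0.966, -0.26], [-1.0, 0.0, 0.004]]
ft_force: [0.3, 0.2, 0.9]
grip_width: -0.0001
t 19.2 C [ 0.5878 -0.006 ] z 0.1886 psi 74.95 tilt [ 0.0035 -0.0006] F(C) [0.29 0.21] 0.93 w -0.0001 q [ -9.  27.  72.  -0.  80. -84.]
T [[0.001, 0.002, -0.002], [0.001, 0.002, 0.002], [0.001, 0.001, 0.005], [0.001, 0.001, 0.008], [0.001, 0.001, 0.012]] dr [np.float64(-0.015), np.float64(-0.03), np.float64(-0.044), np.float64(-0.059), np.float64(-0.073)]
T [[-0.0, -0.0, 0.003], [-0.0, -0.001, 0.006], [-0.0, -0.001, 0.009], [-0.0, -0.001, 0.013], [-0.0, -0.002, 0.016]] dr [np.float64(-0.015), np.float64(-0.029), np.float64(-0.044), np.float64(-0.058), np.float64(-0.073)]
T [[-0.0, -0.0, 0.003], [-0.0, -0.001, 0.007], [-0.0, -0.001, 0.01], [-0.0, -0.001, 0.013], [-0.0, -0.001, 0.017]] dr [np.float64(-0.014), np.float64(-0.029), np.float64(-0.043), np.float64(-0.058), np.float64(-0.072)]
T [[-0.0, -0.001, 0.003], [-0.0, -0.001, 0.006], [-0.0, -0.001, 0.009], [-0.0, -0.002, 0.013], [-0.0, -0.002, 0.016]] dr [np.float64(-0.015), np.float64(-0.029), np.float64(-0.044), np.float64(-0.058), np.float64(-0.073)]
```

```bash
python3 -m crank '{"hand":[255,255,255,255,255],"translation":[[0,0,0.001],[0,0,0.004],[0,0,0.007],[0,0.001,0.01],[0,0.001,0.012]],"dr":[[-0.015,0,0],[-0.03,0,0],[-0.044,0,0],[-0.059,0,0],[-0.073,0,0]]}'
python3 -m crank '{"hand":[255,255,255,255,255],"translation":[[0,0,0.003],[0,-0.001,0.006],[0,-0.001,0.009],[0,-0.001,0.013],[0,-0.002,0.016]],"dr":[[-0.015,0,0],[-0.029,0,0],[-0.044,0,0],[-0.058,0,0],[-0.073,0,0]]}'
python3 -m crank '{"hand":[255,255,255,255,255],"translation":[[0,0,0.003],[0,-0.001,0.007],[0,-0.001,0.01],[0,-0.001,0.013],[0,-0.001,0.017]],"dr":[[-0.014,0,0],[-0.029,0,0],[-0.043,0,0],[-0.058,0,0],[-0.072,0,0]]}'
python3 -m crank '{"hand":[255,255,255,255,255],"translation":[[0,0,0.003],[0,-0.001,0.006],[0,-0.001,0.009],[0,-0.002,0.013],[0,-0.002,0.016]],"dr":[[-0.015,0,0],[-0.029,0,0],[-0.044,0,0],[-0.058,0,0],[-0.073,0,0]]}'
python3 -c "
from h import *
rep()"
```

```text
time_s: 19.7
position: [0.5985, 0.0208, 0.1863]
tool_rot: [[-0.0, 0.187, 0.982], [0.0, 0.982, -0.187], [-1.0, 0.0, -0.0]]
ft_force: [-0.7, 0.9, 0.4]
grip_width: 0.0001
time_s: 20.2
position: [0.6138, 0.0159, 0.1861]
tool_rot: [[-0.001, 0.115, 0.993], [0.0, 0.993, -0.115], [-1.0, 0.0, -0.001]]
ft_force: [-2.5, 2.8, 0.8]
grip_width: 0.0001
time_s: 20.7
position: [0.6303, 0.0125, 0.1861]
tool_rot: [[-0.001, 0.044, 0.999], [-0.001, 0.999, -0.044], [-1.0, -0.001, -0.001]]
ft_force: [-4.6, -2.1, -0.1]
grip_width: -0.0003
time_s: 21.2
position: [0.6458, 0.0102, 0.1861]
tool_rot: [[-0.002, -0.03, 1.0], [0.0, 1.0, 0.03], [-1.0, 0.0, -0.002]]
ft_force: [-7.6, -1.3, 1.4]
grip_width: -0.0
t 21.2 C [ 0.6456 -0.0208] z 0.1861 psi 91.7 tilt [-0.0021  0.0003] F(C) [-7.7  -0.93] 1.38 w -0.0 q [ -10.   33.   62.   -0.   85. -101.]
```

```bash
python3 -m crank '{"hand":[255,255,255,255],"translation":[[0,0,0.002],[0,0,0.004],[0,0,0.006],[0,0,0.008]],"dr":[[0,0,0],[0,0,0],[0,0,0],[0,0,0]]}'
python3 -m crank '{"hand":[255,255,255],"translation":[[0,0,0.002],[0,0,0.003],[0,0,0.004]],"dr":[[0,0,0],[0,0,0],[0,0,0]]}'
```

```text
time_s: 21.6
position: [0.6522, 0.01, 0.186]
tool_rot: [[-0.006, -0.029, 1.0], [-0.001, 1.0, 0.029], [-1.0, -0.0, -0.006]]
ft_force: [-22.0, -3.7, 5.5]
grip_width: 0.0001
time_s: 21.9
position: [0.6537, 0.0101, 0.186]
tool_rot: [[-0.013, -0.029, 1.0], [-0.001, 1.0, 0.029], [-1.0, -0.0, -0.013]]
ft_force: [-35.2, -4.2, 8.5]
grip_width: -0.0
```

```bash
python3 -m crank '{"hand":[255,255,255],"translation":[[0,0,0.001],[0,0,0.001],[0,0,0.001]],"dr":[[0,0,0],[0,0,0],[0,0,0]]}'
```

```text
time_s: 22.2
position: [0.6539, 0.01, 0.186]
tool_rot: [[-0.015, -0.029, 0.999], [-0.001, 1.0, 0.029], [-1.0, -0.0, -0.015]]
ft_force: [-36.8, -4.3, 10.1]
grip_width: -0.0004
```

At the stop: position is stalled and force is at 37 N. Now I'll ease off gently and watch.

```bash
python3 -m crank '{"hand":[255,255,255,255,255],"translation":[[0,0,-0.006],[0,0,-0.012],[0,0,-0.018],[0,0,-0.024],[0,0,-0.03]],"dr":[[0,0,0],[0,0,0],[0,0,0],[0,0,0],[0,0,0]]}'
python3 -m crank '{"hand":[255,255,255,255,255],"translation":[[0,0,-0.04],[0,0,-0.08],[-0.04,-0.04,-0.11],[-0.08,-0.08,-0.14],[-0.09,-0.12,-0.16]],"dr":[[0,0,0],[0,0,0],[0,0,0],[0,0,0],[0,0,0]]}'
python3 -m crank '{"hand":[255,255,255,255,255],"translation":[[0,-0.04,0],[0,-0.08,-0.02],[0,-0.12,-0.04],[0,-0.12,-0.04],[0,-0.12,-0.04]],"dr":[[0,0,0],[0,0,0],[0,0,0],[0,0,0],[0,0,0]]}'
python3 - <<'E'
from h import *
rep()
im,d,K,D,T=cam('top');W=cloud(d,K,D,T);cv2.imwrite('pics/top6.png',im)
m=cv2.erode(cv2.inRange(cv2.cvtColor(im,cv2.COLOR_BGR2HSV),(85,120,30),(100,255,255)),np.ones((3,3)))>0
F=W[m];F=F[(F[:,0]>.6)&(F[:,2]<.222)&(F[:,2]>.03)];A=np.c_[F[:,1],np.ones(len(F))];c=np.linalg.lstsq(A,F[:,0],rcond=None)[0]
print(c,np.degrees(-np.arctan(c[0])),'vs 2.7166 before -> door angle rad',-np.arctan(.04744859)+np.arctan(-c[0])*1,len(F))
C=W[...,:2]
im,d,K,D,T=cam('scene');cv2.imwrite('pics/sc6.png',cv2.resize(im,None,fx=1.5,fy=1.5))
E
```

```text
time_s: 22.7
position: [0.6292, 0.0096, 0.1864]
tool_rot: [[0.001, -0.028, 1.0], [-0.0, 1.0, 0.028], [-1.0, -0.0, 0.001]]
ft_force: [0.8, -0.6, 0.4]
grip_width: -0.0
time_s: 23.2
position: [0.4816, -0.0975, 0.2703]
tool_rot: [[0.004, -0.03, 1.0], [-0.001, 1.0, 0.03], [-1.0, -0.002, 0.003]]
ft_force: [1.1, 0.0, 0.4]
grip_width: -0.0001
time_s: 23.7
position: [0.4454, -0.2187, 0.268]
tool_rot: [[0.001, -0.026, 1.0], [-0.0, 1.0, 0.026], [-1.0, -0.0, 0.001]]
ft_force: [-0.2, 0.5, 0.1]
grip_width: -0.0002
t 23.7 C [ 0.4344 -0.2399] z 0.268 psi 91.5 tilt [ 0.0005 -0.0001] F(C) [-0.14  0.52] 0.07 w -0.0002 q [ -40.   15.   79.    0.   87. -131.]
[-0.04781174  0.66315735] 2.7373264977505727 vs 2.7166 before -> door angle rad 0.000362330154902335 1488
```

View pics/sc6.png

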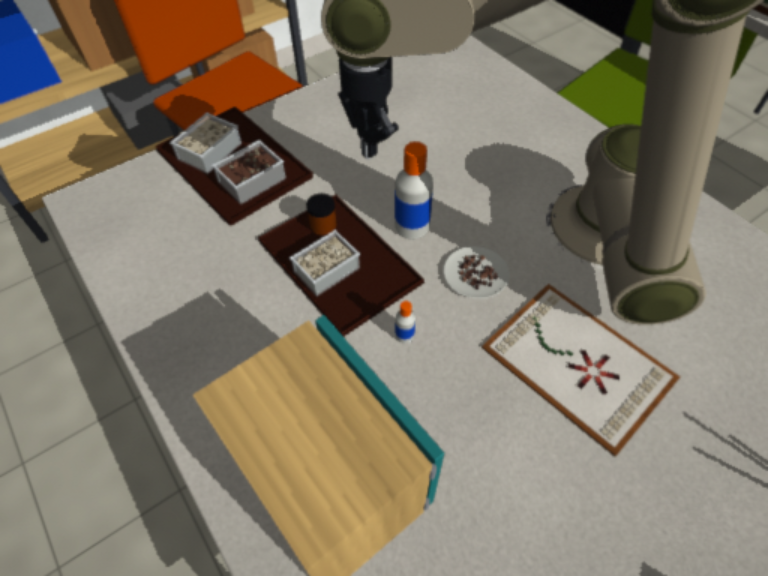

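View pics/top6.png

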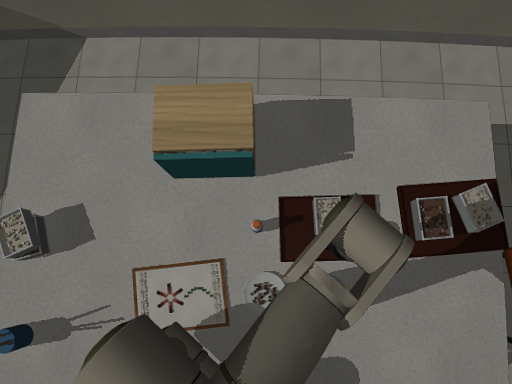

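The door is shut at 0.000 rad over a second after I let go. Jar and tub are in place and the arm is clear of everything. Handing in.

```bash
python3 -c "
from rig import env
print(env.close_job())"
```

```text
the job is handed in; nothing more can be done
None
```

The middle-sized glue bottle is in the door rack, the door is shut on the catch, and the job was handed in at about 24 s of the 72 s allowed. The hand-in gave no verdict.

- **Door opening:** I pressed the door to its stop near the free edge. It popped to about 0.185 rad, and I swung it to about 1.55 rad with the closed fingers.
- **Bottle:** I stood it in the rack. After release it was within about 3 mm of the rack's centre. The top of its cap read 0.214 m, within 4 mm of the expected 0.211 m.
- **Closing:** I swung the door shut at about 0.15 rad/s over the last part and pressed it to the stop. The push was about 37 N at the fingers, more than the 10 to 15 N needed.
- **Last checks:** About a second after letting go, the door measured 0.0004 rad from closed and the wrist force was about zero. The jar and the tub looked unmoved in the picture; I did not measure them.

I could not see the bottle once the door was closed. I last saw it upright in the rack with the door at about 1.25 rad. The closing press stalled about 1 mm short of the opening press position, but the catch held.

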